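Put the lids back on the bean canisters

ROBOT

A 6-joint arm with a two-finger parallel gripper is mounted at the origin on the work surface. World frame = base frame: x ahead of the robot, y to its left, z up, the work surface at z = 0. Lengths are in mm, angles in rad, forces in N, time in s.
With the tool pointing down it reaches from about 300 to 775 mm from the base axis. Payload 14.6 kg.
Tool frame: the origin (TCP) lies midway between the tips of the shut fingers; the grasp point (between the pads) lies 19 mm behind it; z points along the fingers, y is the line along which they close (so a half turn about z gives the same grasp; the last joint's range is limited). The gripper opens to 94 mm and grips with 3 to 60 N. Pads are 16 mm wide; open, the fingers measure 119 mm over their backs; the gripper's body (75 mm by 177 mm) begins 78 mm behind the grasp point.
Start: joints at [-1.244, 0.3, 1.521, -0, 1.321, -0.067], TCP at [211.027, -507.894, 205.446] pointing down, gripper open.
Joint ranges: [-3.03, 3.03], [-0.79, 2.21], [0.23, 2.52], [-1.04, 4.18], [0, 3.07], [-2.55, 2.55]. Speed limits (rad/s): [2.22, 2.22, 2.57, 3.14, 3.14, 3.14].

INTERFACE

Orientations are given as [roll, pitch, yaw] about the fixed x, y, z axes, in that order (R = Rz(yaw) Ry(pitch) Rx(roll)).
In Python, from cell import * gives the robot as it stands. The module is installed in compiled form; this text tells all that it offers.
- The arm moves only by the tool servo_tool, never from a script. Its argument "motion" is a list of rows, each an object of numbers: "wx", "wy", "wz": the turn, a rotation vector about the tool's x, y, z in units of 2 rad (1.0 is 2 rad); "dx", "dy", "dz": the shift along the tool's x, y, z in units of 10 cm (1.0 is 10 cm); "fingers": the closure, from -1 (fully open) to 1 (shut). In form: [{"wx": .., "wy": .., "wz": .., "dx": .., "dy": .., "dz": .., "fingers": ..}, ...]. A call has 1 to 10 rows; each row is the pose to reach, as a shift and turn from the pose commanded when the call began, along the tool's axes at that moment; what a row does not reach only later rows make up. A row lasts 1/10 s, in which the tool goes at most 50 mm and 8.59 degrees, less where a joint would pass 70% of its speed; a pose out of reach is approached as far as the arm can. A call with a number of a shift or a turn outside -1 to 1 is refused whole. A call with a gripper value outside its range is refused whole. The fingers move at their own pace and stop on an object; "newtons" is the grip in N (left out, the last holds). Time passes only in rows, so rows that repeat a pose let the fingers close. It gives the time, the measured TCP pose, the force, the opening and the grip force at its end, in the units of the state.
- read_state(): the state, without advancing time (a new reading comes with each control period).
- camera(name): name is "scene" or "top"; returns a dict with "image" (420x560x3 uint8, red, green, blue), "fx", "fy", "cx", "cy" (pixels), "k1" (the pictures are not rectified: a ray, as slopes to the right and down, at radius r is drawn at 1 + k1 r^2 times it, then the intrinsics apply), "R" (3x3) and "t" (3): a world point X has camera coordinates R X + t. Camera axes: x right, y down, z forward; pixel columns grow to the right and rows downward; lengths in mm; the calibration is good to about 2 mm. A picture is of the moment at which its call begins. There is no depth.
- sign_off(): hands the job in; it is judged then, once.
Trained networks look in a picture, given as the dict that the camera call returned (one of the last four; its "shot" number tells which), for a name from the list of things; names that differ only in an ending like _2 or _b are one class to them, and where a whole thing is asked for, a point or a joint stands for the part that bears it (a point fixed in the world has none). Each returns a list of dicts, best first, with "conf" (0 to 1); they miss things now and then, are a little off and sometimes report something else, mostly with a low value. They report only what shows in the picture. A call takes as long as a camera call.
- spot_in(query, picture): "location" ([column, row] in pixels, amid what is visible of it).
- trace(query, picture): "pixels" (420x560 bool, what is visible of it) and "location" ([column, row] in pixels, amid what is visible of it).
The state is a dict: "clock": time; "joints": joint angles; "qd": joint speeds; "effort": joint torques, N m; "eef_pos": TCP position; "eef_rot": TCP orientation; "wrist_force": force on the tool from outside, world axes, zero at the start; "moment": the same for the moment, N m; "finger_gap": finger opening in mm; "finger_force": force on a finger pad.
Only numpy, scipy, OpenCV 4.12 (cv2) and the standard library are available. Lean on these libraries where they do the work, as an engineer would, in place of code of your own. Each camera call takes 0.05 s, during which the arm holds its last target. There are 200 camera calls.

TASK

The cupping is over: close the four open bean canisters so the beans stay fresh, each with the wooden lid of its own shape and size, set fully home so that it sits level with its plug in the mouth. Lower every lid into place rather than dropping it, and leave all the canisters and the cupping glass standing where they are.

Things in the scene. Friction and masses are not known exactly. Their poses are not given: they have to be found in the camera images.
- lid_round_large: Loose wooden lid, right way up; heights above its origin (centre of the plug's underside, z up): plug 0 to 10 mm, flat plate 10 to 18, darker knob to grip 18 to 42. Seated, the plate rests on the rim: its origin 52 mm above the canister's. Round and large: plate 96 mm across, plug 68 mm, round knob 22 mm across. For canister_round_large.
- lid_round_small: Loose wooden lid, right way up; heights above its origin (centre of the plug's underside, z up): plug 0 to 10 mm, flat plate 10 to 18, darker knob to grip 18 to 42. Seated, the plate rests on the rim: its origin 52 mm above the canister's. Round and small: plate 70 mm across, plug 42 mm, round knob 22 mm across. For canister_round_small.
- lid_square: Loose wooden lid, right way up; heights above its origin (centre of the plug's underside, z up): plug 0 to 10 mm, flat plate 10 to 18, darker knob to grip 18 to 42. Seated, the plate rests on the rim: its origin 52 mm above the canister's. Square: plate 84 x 84 mm, plug 56 x 56 mm, square knob 22 x 22 mm; x and y run along the sides of plate and knob. For canister_square.
- lid_oblong: Loose wooden lid, right way up; heights above its origin (centre of the plug's underside, z up): plug 0 to 10 mm, flat plate 10 to 18, darker knob to grip 18 to 42. Seated, the plate rests on the rim: its origin 52 mm above the canister's. Oblong: plate 112 mm (along x) x 70 mm (y), plug 84 x 42 mm, knob a bar 40 mm (x) x 20 mm (y). For canister_oblong.
- canister_round_large: An open white stoneware canister, loose and standing on the table, 62 mm high, 5 mm walls, roasted beans inside up to 41 mm. Origin: centre of its underside, z up. Round, 90 mm across outside, mouth 80 mm.
- canister_round_small: An open white stoneware canister, loose and standing on the table, 62 mm high, 5 mm walls, roasted beans inside up to 41 mm. Origin: centre of its underside, z up. Round, 64 mm across outside, mouth 54 mm.
- canister_square: An open white stoneware canister, loose and standing on the table, 62 mm high, 5 mm walls, roasted beans inside up to 41 mm. Origin: centre of its underside, z up. Square, 78 x 78 mm outside, mouth 68 x 68 mm; x and y run along its sides.
- canister_oblong: An open white stoneware canister, loose and standing on the table, 62 mm high, 5 mm walls, roasted beans inside up to 41 mm. Origin: centre of its underside, z up. Oblong, 106 mm (along x) x 64 mm (y) outside, mouth 96 x 54 mm.
- canister_closed: A round white stoneware canister, 78 mm across, that is already closed with its own wooden lid (one piece here, loose on the table, 94 mm high with the knob). Not part of the job: leave it. Origin: centre of its underside, z up.
- cupping_glass: An empty clear cupping glass, mouth 84 mm across, 68 mm high, standing loose on the table. Not part of the job: leave it. Origin: centre of its underside, z up.

How it is judged (in metres and radians):
At the end, for the whole second after the job is handed in: Each of the four lids sits in its own canister: centres within 10 mm sideways, the lid's origin 48 to 55 mm above the canister's (52 mm when seated), lids and canisters within 4 degrees of level, released and at rest (under 20 mm/s) (horizontal distance between lid_round_large and canister_round_large below 0.01 m and z of lid_round_large in the frame of canister_round_large between 0.048 and 0.055 m and angle between each of lid_round_large, canister_round_large, lid_round_small, canister_round_small, lid_square, canister_square, lid_oblong, canister_oblong's own z axis and vertical below 0.07 rad and linear speed of each of lid_round_large, canister_round_large, lid_round_small, canister_round_small, lid_square, canister_square, lid_oblong, canister_oblong below 0.02 m/s and horizontal distance between lid_round_small and canister_round_small below 0.01 m and z of lid_round_small in the frame of canister_round_small between 0.048 and 0.055 m and horizontal distance between lid_square and canister_square below 0.01 m and z of lid_square in the frame of canister_square between 0.048 and 0.055 m and horizontal distance between lid_oblong and canister_oblong below 0.01 m and z of lid_oblong in the frame of canister_oblong between 0.048 and 0.055 m); the robot touches nothing.
It fails at once if a lid is let go more than 20 mm above its seat over its canister (dropped on) ((contact force between lid_round_large and the fingers below 0.05 N and horizontal distance between lid_round_large and canister_round_large below 0.04 m and z of lid_round_large in the frame of canister_round_large above 0.073 m) or (contact force between lid_round_small and the fingers below 0.05 N and horizontal distance between lid_round_small and canister_round_small below 0.04 m and z of lid_round_small in the frame of canister_round_small above 0.073 m) or (contact force between lid_square and the fingers below 0.05 N and horizontal distance between lid_square and canister_square below 0.04 m and z of lid_square in the frame of canister_square above 0.073 m) or (contact force between lid_oblong and the fingers below 0.05 N and horizontal distance between lid_oblong and canister_oblong below 0.04 m and z of lid_oblong in the frame of canister_oblong above 0.073 m)).
It fails at once if an open canister is pushed more than 30 mm from its place or tipped over (distance of any of canister_round_large, canister_round_small, canister_square, canister_oblong from where it was at the start of the episode above 0.03 m or angle between any of canister_round_large, canister_round_small, canister_square, canister_oblong's own z axis and vertical above 0.5 rad).
It fails at once if the closed canister is pushed more than 30 mm from its place or tipped over (distance of canister_closed from where it was at the start of the episode above 0.03 m or angle between canister_closed's own z axis and vertical above 0.5 rad).
It fails at once if the cupping glass is pushed more than 30 mm from its place or tipped over (distance of cupping_glass from where it was at the start of the episode above 0.03 m or angle between cupping_glass's own z axis and vertical above 0.5 rad).
It also fails if it takes over 106 s, if anything falls off the work surface, if the arm or the gripper's body presses on something with over 40 N, if the wrist force passes 120 N, or if a joint passes its speed limit or range.

## Working session

There is one attempt and no reset: what is moved stays moved. The work goes in short steps, Python scripts to look and compute and a tool call to move; the robot and the scene stay as the last step left them, time stands still between calls to the robot, and variables do not carry over. Pictures are saved under pics/ and viewed, at most 14 in all, crops included, and the job is handed in when it is done.

Besides the shell and the picture viewer there is one more tool, called as name(argument=value, ...), one argument or row to a line, values as JSON. servo_tool: Moves the arm, as the interface text tells. Its arguments: {"type":"object","properties":{"motion":{"type":"array","items":{"type":"object","properties":{"wx":{"type":"number"},"wy":{"type":"number"},"wz":{"type":"number"},"dx":{"type":"number"},"dy":{"type":"number"},"dz":{"type":"number"},"fingers":{"type":"number"}}}},"newtons":{"type":"number"}},"required":["motion"]}

```bash
mkdir -p pics; python3 - <<'E'
from cell import *
import cv2,numpy as np
print(read_state())
for n in("scene","top"):
    c=camera(n); cv2.imwrite(f"pics/{n}0.png",c["image"][:,:,::-1])
    print(n,{k:(v.tolist() if hasattr(v,'tolist') else v) for k,v in c.items() if k!="image"})
    for q in ["lid_round_large","lid_round_small","lid_square","lid_oblong","canister_round_large","canister_round_small","canister_square","canister_oblong","canister_closed","cupping_glass"]:
        print(q,[(np.round(d["location"]).tolist(),round(d["conf"],2),int(d["pixels"].sum())) for d in trace(q,c)][:3])
E
```

```text
{'clock': 0.0, 'joints': array([-1.24364680e+00,  3.00454315e-01,  1.52156638e+00, -8.72699743e-06,
        1.32069416e+00, -6.66076932e-02]), 'qd': array([-0.00021587,  0.0005845 ,  0.00053162,  0.00323883, -0.00143369,
        0.00160077]), 'effort': array([ 2.64262766e-03, -5.31805658e+01, -3.52736878e+01,  7.09651038e-02,
        2.43651151e-02, -9.50523577e-05]), 'eef_pos': array([ 210.9224919 , -507.67208746,  204.90175618]), 'eef_rot': array([-3.14047238e+00, -6.62573304e-05,  3.93759346e-01]), 'wrist_force': array([-0.81070743, -0.95265732,  0.17738673]), 'moment': array([ 0.01106203, -0.01550932, -0.01049759]), 'finger_force': 0.0, 'finger_gap': 93.9818823051547}
scene {'fx': 465.4352360853966, 'fy': 465.4352360853966, 'cx': 275.7971320776017, 'cy': 212.05433449387448, 'k1': 0.022646321044315923, 'R': [[0.4164621438342195, 0.9090943007169505, 0.010336109372686801], [0.5526893253758006, -0.2441309792034829, -0.7968278199264826], [-0.7218682652455695, 0.33756127946953113, -0.6041180267416665]], 't': [-211.32462041270804, -237.0723344250463, 1381.3023744720867], 'shot': 1}
lid_
[... 751 characters left out ...]
32602884366], [0.0746482415874651, 0.018667151734118547, -0.9970351936988155]], 't': [20.248686994481567, 507.79238305338396, 1339.79185917665], 'shot': 2}
lid_round_large [([365.0, 184.0], 0.63, 813)]
lid_round_small [([339.0, 236.0], 0.73, 487)]
lid_square [([230.0, 239.0], 0.33, 796)]
lid_oblong [([396.0, 239.0], 0.55, 1045)]
canister_round_large [([175.0, 235.0], 0.7, 979), ([228.0, 238.0], 0.49, 759)]
canister_round_small [([424.0, 186.0], 0.92, 562), ([156.0, 193.0], 0.34, 848)]
canister_square [([289.0, 236.0], 0.84, 859), ([371.0, 188.0], 0.54, 879)]
canister_oblong [([262.0, 186.0], 0.88, 969)]
canister_closed [([229.0, 239.0], 0.83, 771)]
cupping_glass [([320.0, 185.0], 0.94, 750)]
```

```bash
python3 - <<'E'
import cv2
a=cv2.imread("pics/top0.png")[130:300,100:460]; cv2.imwrite("pics/top0z.png",cv2.resize(a,None,fx=2.2,fy=2.2,interpolation=cv2.INTER_CUBIC))
a=cv2.imread("pics/scene0.png")[120:360,40:440]; cv2.imwrite("pics/scene0z.png",cv2.resize(a,None,fx=2,fy=2,interpolation=cv2.INTER_CUBIC))
E
```

```text
(no output)
```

View pics/top0z.png

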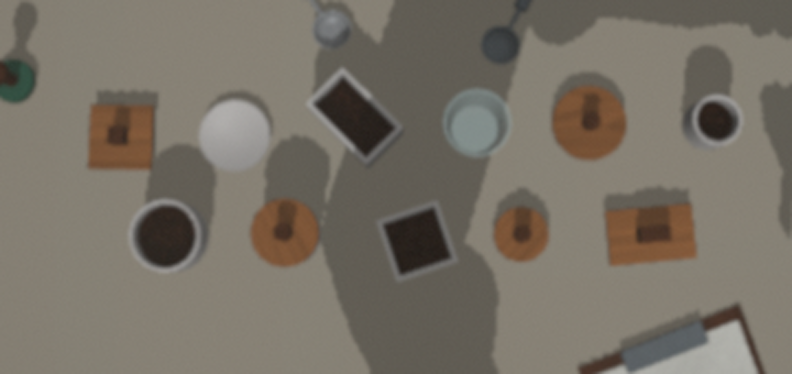

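View pics/scene0z.png

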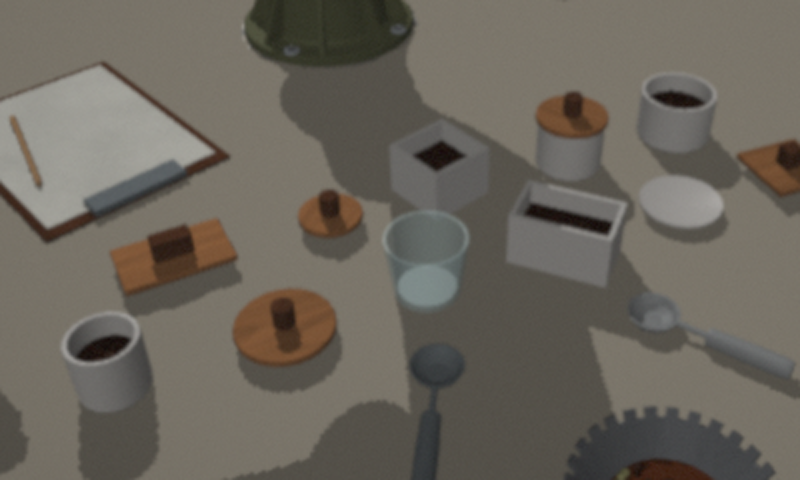

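The top view (2.2x crop) shows the square lid at about px (155,191), the closed canister at (229,236) and a saucer at (206,191). The networks confused the square lid with the closed canister in the top view, and with the small lid in the scene view. The other detections agree with the picture. Next I fit model silhouettes to the masks in both views.

```bash
cat > h.py <<'E'
import numpy as np,cv2
from scipy.optimize import minimize
S=4
def proj(c,X):
    P=np.asarray(X)@np.asarray(c["R"]).T+np.asarray(c["t"]); s=P[:,:2]/P[:,2:]
    s=s*(1+c["k1"]*(s**2).sum(1,keepdims=True)); return s*c["fx"]+[c["cx"],c["cy"]]
def ground(c,px,z):
    f=lambda p:((proj(c,[[p[0],p[1],z]])[0]-px)**2).sum()
    return minimize(f,[500,0],method="Nelder-Mead",options=dict(maxiter=2000,xatol=.01,fatol=1e-5)).x
def prism(sh,a,b,z0,z1):
    if sh=="r": t=np.linspace(0,2*np.pi,40); o=np.c_[np.cos(t),np.sin(t)]*a/2
    else: o=np.array([[1,1],[-1,1],[-1,-1],[1,-1]])*[a/2,b/2]
    return np.vstack([np.c_[o,np.full(len(o),z)] for z in(z0,z1)])
def lid(sh,a,b,pa,pb,ka,kb): return [prism(sh,pa,pb,0,10),prism(sh,a,b,10,18),prism(sh,ka,kb,18,42)]
M=dict(lid_round_large=lid("r",96,0,68,0,22,0),lid_round_small=lid("r",70,0,42,0,22,0),lid_square=lid("s",84,84,56,56,22,22),
 lid_oblong=lid("s",112,70,84,42,40,20),canister_round_large=[prism("r",90,0,0,62)],canister_round_small=[prism("r",64,0,0,62)],
 canister_square=[prism("s",78,78,0,62)],canister_oblong=[prism("s",106,64,0,62)],cupping_glass=[prism("r",84,0,0,68)],canister_closed=[prism("r",78,0,0,62),prism("r",78,0,62,70),prism("r",22,0,70,94)])
def place(P,p): 
    c,s=np.cos(p[3]),np.sin(p[3]); return P@np.array([[c,s,0],[-s,c,0],[0,0,1]])+p[:3]
def sil(c,parts,p):
    im=np.zeros((420*S,560*S),np.uint8)
    for P in parts:
        q=(proj(c,place(P,p))+.5)*S-.5
        cv2.fillConvexPoly(im,cv2.convexHull(np.round(q*16).astype(np.int32)),1,shift=4)
    return im
def fit(name,views,p0,yaws=(0,)):
    ms=[(c,cv2.resize(m.astype(np.uint8),None,fx=S,fy=S,interpolation=cv2.INTER_NEAREST)) for c,m in views]
    def cost(p):
        e=0
        for c,m in ms:
            s=sil(c,M[name],p); e+=1-(s&m).sum()/(s|m).sum()
        return e/len(ms)
    best=None
    for y in yaws:
        x0=np.array([*p0,y]); sx=np.vstack([x0]+[x0+d for d in np.diag([12,12,8,.25])])
        r=minimize(cost,x0,method="Nelder-Mead",options=dict(initial_simplex=sx,maxiter=250,xatol=.1,fatol=1e-4))
        if best is None or r.fun<best.fun: best=r
    return best.x,best.fun
E
cat > m.py <<'E'
from cell import *; from h import *
cs={n:camera(n) for n in("scene","top")}
tp=dict(lid_square=(155,191))
out={}
for q in M:
    v=[];ct=cs["top"]
    dt=[d for d in trace(q,ct)]
    if q in tp: dt=[d for d in dt if np.hypot(*(np.array(d["location"])-tp[q]))<12]
    p0=ground(ct,np.array(dt[0]["location"] if dt else tp[q]),40 if "can" in q else 15)
    if dt: v.append((ct,dt[0]["pixels"]))
    pe=proj(cs["scene"],[[*p0,25]])[0]
    ds=[d for d in trace(q,cs["scene"]) if np.hypot(*(np.array(d["location"])-pe))<20]
    if ds: v.append((cs["scene"],ds[0]["pixels"]))
    sq="square" in q or "oblong" in q
    if v:
        x,f=fit(q,v,[*p0,0],(0,.5,-.5,1.2) if sq else (0,))
        print(q,len(v),"top" if dt else "",np.round(x,2),"iou",round(1-f,3))
    print("   p0",np.round(p0),"scene exp",np.round(pe))
E
python3 m.py
```

```text
lid_round_large 2 top [ 5.8661e+02 -2.2942e+02 -2.9400e+00  1.2000e-01] iou 0.907
   p0 [ 583. -230.] scene exp [180. 277.]
lid_round_small 2 top [ 4.4836e+02 -1.4101e+02  1.0400e+00 -4.0000e-02] iou 0.935
   p0 [ 460. -142.] scene exp [205. 227.]
lid_square 2 top [ 5.7528e+02  3.7089e+02 -4.5000e-01 -2.0000e-02] iou 0.937
   p0 [579. 364.] scene exp [433. 201.]
lid_oblong 2 top [ 4.4544e+02 -3.0658e+02  2.4000e-01  1.6500e+00] iou 0.942
   p0 [ 440. -301.] scene exp [127. 242.]Traceback (most recent call last):
  File "m.py", line 9, in <module>
    p0=ground(ct,np.array(dt[0]["location"] if dt else tp[q]),40 if "can" in q else 15)
                                                       ~~^^^
KeyError: 'canister_round_large'
```

```bash
python3 - <<'E'
s=open('m.py').read()
s=s.replace("tp=dict(lid_square=(155,191))","tp=dict(lid_square=(155,191),lid_round_large=(368,185),lid_round_small=(338,236),lid_oblong=(396,236),canister_round_large=(175,237),canister_round_small=(425,185),canister_square=(289,238),canister_oblong=(261,183),canister_closed=(229,236),cupping_glass=(317,186))")
s=s.replace('        print(q,len','        out[q]=x\n        print(q,len')
s=s.replace('    print("   p0",np.round(p0),"scene exp",np.round(pe))\n','')
s+='''
for n,c in cs.items():
    im=cv2.resize(c["image"][:,:,::-1],None,fx=S,fy=S,interpolation=cv2.INTER_CUBIC)
    for q,x in out.items():
        cv2.drawContours(im,cv2.findContours(sil(c,M[q],x),0,2)[0],-1,(0,255,0),1)
        for P in M[q][-1:]:
            k=(proj(c,place(P,x))+.5)*S-.5
            for half in (k[:len(k)//2],k[len(k)//2:]): cv2.polylines(im,[np.round(half).astype(np.int32)],True,(0,0,255),1)
    cv2.imwrite(f"pics/full_{n}.png",im)
np.save("poses.npy",out)
'''
open('m.py','w').write(s)
E
python3 m.py; python3 - <<'E'
import cv2
a=cv2.imread("pics/full_top.png")[150*4:262*4,130*4:450*4]
w=a.shape[1]//2
cv2.imwrite("pics/ot1.png",cv2.resize(cv2.vconcat([a[:,:w],]),(800,560)))
cv2.imwrite("pics/ot2.png",cv2.resize(a[:,w:],(800,560)))
a=cv2.imread("pics/full_scene.png")[140*4:340*4,60*4:480*4]
cv2.imwrite("pics/os.png",cv2.resize(a,(800,380),interpolation=cv2.INTER_AREA))
E
```

```text
lid_round_large 2 top [ 5.8883e+02 -2.3017e+02  1.5000e-01  1.3000e-01] iou 0.927
lid_round_small 2 top [ 4.4791e+02 -1.4161e+02  9.4000e-01  1.4000e-01] iou 0.934
lid_square 2 top [577.2  369.3    1.27   1.55] iou 0.936
lid_oblong 1 top [ 4.4531e+02 -2.5000e-01  0.0000e+00  0.0000e+00] iou 0.0
canister_round_large 2 top [4.4742e+02 3.0095e+02 2.0700e+00 7.0000e-02] iou 0.958
canister_round_small 2 top [ 5.8529e+02 -3.8256e+02  2.9600e+00  1.5000e-01] iou 0.931
canister_square 2 top [ 4.3947e+02 -1.0520e+01  5.1000e-01  3.2000e-01] iou 0.949
canister_oblong 2 top [5.942e+02 6.560e+01 2.400e-01 7.600e-01] iou 0.96
cupping_glass 2 top [ 5.8351e+02 -8.5330e+01  3.6900e+00 -7.0000e-02] iou 0.878
canister_closed 2 top [4.5035e+02 1.5144e+02 2.7200e+00 1.8000e-01] iou 0.941
```

View pics/ot1.png

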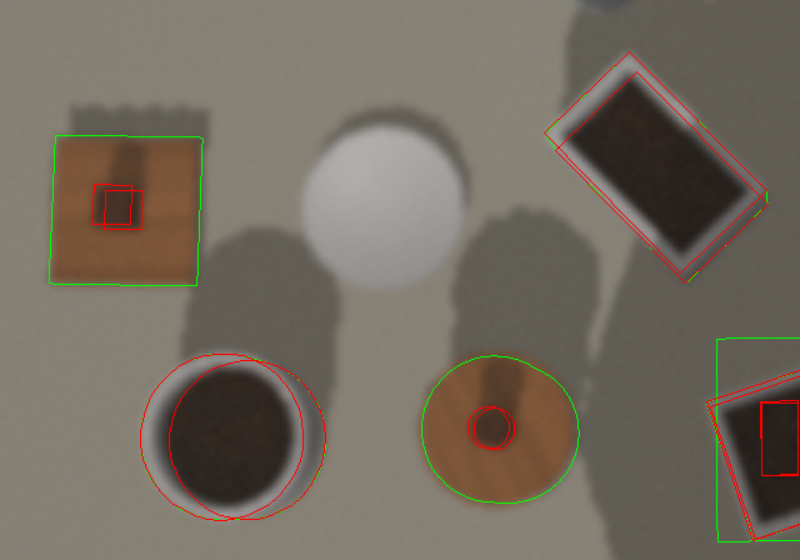

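View pics/ot2.png

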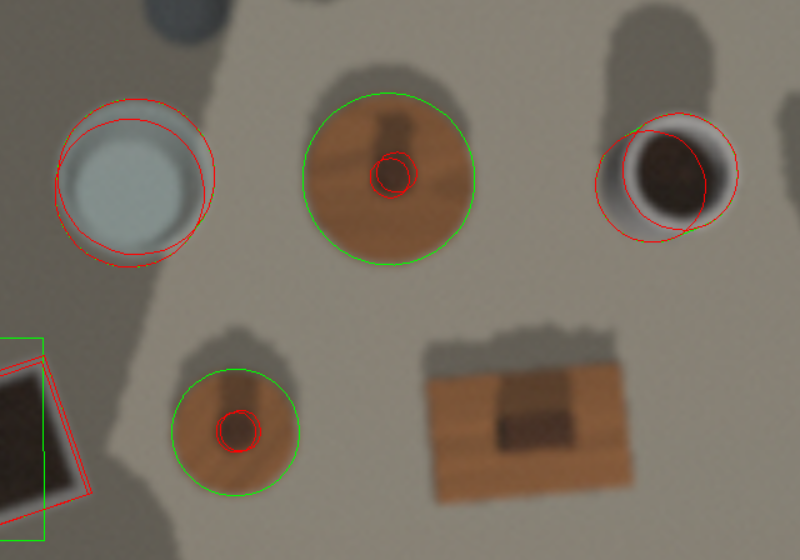

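View pics/os.png

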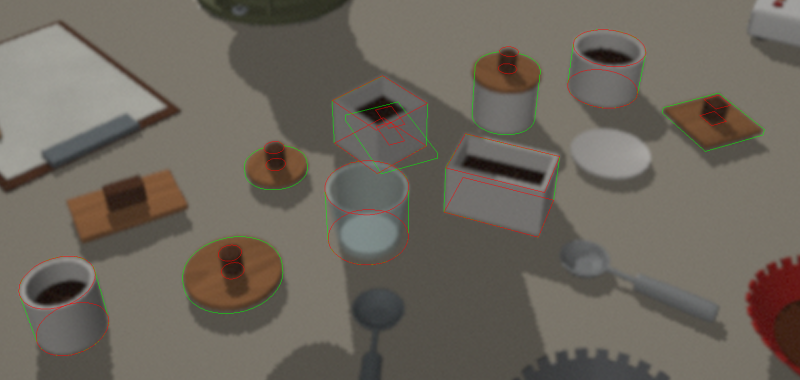

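The two-view fits agree with the pictures, and every base stands within 4 mm of the table. The exception is the oblong lid, whose mask was wrong in the second run; its first fit (445,-307, yaw 1.65, z 0.2) was good. Order of work: small, large, square, oblong. I first turn the tool to yaw 0.

servo_tool(
  motion=[
    {"dx": 1.0,"dz": 0.5,"wz": 0.197,"fingers": -0.1},
    {"dx": 1.0,"dz": 0.5,"wz": 0.197,"fingers": -0.1},
    {"dx": 1.0,"dz": 0.5,"wz": 0.197,"fingers": -0.1},
    {"dx": 1.0,"dz": 0.5,"wz": 0.197,"fingers": -0.1},
    {"dx": 1.0,"dz": 0.5,"wz": 0.197,"fingers": -0.1},
    {"dx": 1.0,"dz": 0.5,"wz": 0.197,"fingers": -0.1},
  ],
  newtons=25,
)

```text
schema error: expected keys wx, wy, wz, dx, dy, dz, fingers
```

All keys needed.

servo_tool(
  motion=[
    {"wx": 0,"wy": 0,"dy": 0,"dx": 1.0,"dz": 0.5,"wz": 0.197,"fingers": -0.1},
    {"wx": 0,"wy": 0,"dy": 0,"dx": 1.0,"dz": 0.5,"wz": 0.197,"fingers": -0.1},
    {"wx": 0,"wy": 0,"dy": 0,"dx": 1.0,"dz": 0.5,"wz": 0.197,"fingers": -0.1},
    {"wx": 0,"wy": 0,"dy": 0,"dx": 1.0,"dz": 0.5,"wz": 0.197,"fingers": -0.1},
    {"wx": 0,"wy": 0,"dy": 0,"dx": 1.0,"dz": 0.5,"wz": 0.197,"fingers": -0.1},
  ],
  newtons=25,
)

```text
clock: 3.25
eef_pos: [303.1, -469.8, 155.8]
eef_rot: [3.141, 0.0, 0.003]
wrist_force: [-0.3, -0.3, 0.9]
finger_gap: 57.9
finger_force: 0.0
```

servo_tool(
  motion=[
    {"wx": 0,"wy": 0,"wz": 0,"dx": 0.36,"dy": -0.82,"dz": 0,"fingers": -0.1},
    {"wx": 0,"wy": 0,"wz": 0,"dx": 0.36,"dy": -0.82,"dz": 0,"fingers": -0.1},
    {"wx": 0,"wy": 0,"wz": 0,"dx": 0.36,"dy": -0.82,"dz": 0,"fingers": -0.1},
  ],
)

```text
clock: 3.55
eef_pos: [339.9, -385.5, 156.5]
eef_rot: [3.141, -0.001, 0.004]
wrist_force: [-0.5, -0.8, -0.0]
finger_gap: 51.5
finger_force: 0.0
```

servo_tool(
  motion=[
    {"wx": 0,"wy": 0,"wz": 0,"dx": 0.36,"dy": -0.82,"dz": 0,"fingers": -0.1},
    {"wx": 0,"wy": 0,"wz": 0,"dx": 0.36,"dy": -0.82,"dz": 0,"fingers": -0.1},
    {"wx": 0,"wy": 0,"wz": 0,"dx": 0.36,"dy": -0.82,"dz": 0,"fingers": -0.1},
  ],
)

```text
clock: 3.85
eef_pos: [376.0, -304.0, 156.4]
eef_rot: [3.141, -0.001, 0.004]
wrist_force: [-0.7, -0.3, -0.8]
finger_gap: 51.8
finger_force: 0.0
```

servo_tool(
  motion=[
    {"wx": 0,"wy": 0,"wz": 0,"dx": 0.36,"dy": -0.82,"dz": 0,"fingers": -0.1},
    {"wx": 0,"wy": 0,"wz": 0,"dx": 0.36,"dy": -0.82,"dz": 0,"fingers": -0.1},
    {"wx": 0,"wy": 0,"wz": 0,"dx": 0.36,"dy": -0.82,"dz": 0,"fingers": -0.1},
  ],
)

```text
clock: 4.15
eef_pos: [412.3, -222.4, 156.2]
eef_rot: [3.141, -0.001, 0.004]
wrist_force: [-0.7, -0.5, -0.6]
finger_gap: 51.5
finger_force: 0.0
```

servo_tool(
  motion=[
    {"wx": 0,"wy": 0,"wz": 0,"dx": 0.36,"dy": -0.82,"dz": 0.5,"fingers": -0.1},
    {"wx": 0,"wy": 0,"wz": 0,"dx": 0.36,"dy": -0.82,"dz": 0.5,"fingers": -0.1},
    {"wx": 0,"wy": 0,"wz": 0,"dx": 0.36,"dy": -0.82,"dz": 0.5,"fingers": -0.1},
    {"wx": 0,"wy": 0,"wz": 0,"dx": 0.36,"dy": -0.82,"dz": 0.5,"fingers": -0.1},
    {"wx": 0,"wy": 0,"wz": 0,"dx": 0.36,"dy": -0.82,"dz": 0.5,"fingers": -0.1},
  ],
)

```text
clock: 4.65
eef_pos: [447.5, -143.5, 106.3]
eef_rot: [3.141, -0.001, -0.001]
wrist_force: [0.4, -0.3, -0.0]
finger_gap: 52.1
finger_force: 0.0
```

servo_tool(
  motion=[
    {"wx": 0,"wy": 0,"wz": 0,"dx": 0,"dy": -0.02,"dz": 0.4,"fingers": -0.1},
    {"wx": 0,"wy": 0,"wz": 0,"dx": 0,"dy": -0.02,"dz": 0.7,"fingers": -0.1},
    {"wx": 0,"wy": 0,"wz": 0,"dx": 0,"dy": -0.02,"dz": 0.85,"fingers": -0.1},
    {"wx": 0,"wy": 0,"wz": 0,"dx": 0,"dy": -0.02,"dz": 0.85,"fingers": -0.1},
  ],
)

```text
clock: 5.05
eef_pos: [447.0, -141.2, 19.9]
eef_rot: [-3.142, 0.001, -0.002]
wrist_force: [-0.5, -0.1, -0.0]
finger_gap: 51.7
finger_force: 0.0
```

servo_tool(
  motion=[
    {"wx": 0,"wy": 0,"wz": 0,"dx": 0,"dy": 0,"dz": 0,"fingers": 1},
    {"wx": 0,"wy": 0,"wz": 0,"dx": 0,"dy": 0,"dz": 0,"fingers": 1},
    {"wx": 0,"wy": 0,"wz": 0,"dx": 0,"dy": 0,"dz": 0,"fingers": 1},
    {"wx": 0,"wy": 0,"wz": 0,"dx": 0,"dy": 0,"dz": 0,"fingers": 1},
    {"wx": 0,"wy": 0,"wz": 0,"dx": 0,"dy": 0,"dz": 0,"fingers": 1},
    {"wx": 0,"wy": 0,"wz": 0,"dx": 0,"dy": 0,"dz": 0,"fingers": 1},
    {"wx": 0,"wy": 0,"wz": 0,"dx": 0,"dy": 0,"dz": 0,"fingers": 1},
    {"wx": 0,"wy": 0,"wz": 0,"dx": 0,"dy": 0,"dz": 0,"fingers": 1},
  ],
  newtons=25,
)

```text
clock: 5.85
eef_pos: [447.7, -139.8, 20.9]
eef_rot: [3.141, -0.001, 0.0]
wrist_force: [-1.2, -1.9, 5.7]
finger_gap: 21.5
finger_force: 25.0
```

servo_tool(
  motion=[
    {"wx": 0,"wy": 0,"wz": 0,"dx": 0,"dy": 0,"dz": -0.2,"fingers": 1},
    {"wx": 0,"wy": 0,"wz": 0,"dx": 0,"dy": 0,"dz": -0.5,"fingers": 1},
    {"wx": 0,"wy": 0,"wz": 0,"dx": 0,"dy": 0,"dz": -0.9,"fingers": 1},
    {"wx": 0,"wy": 0,"wz": 0,"dx": 0,"dy": 0,"dz": -0.9,"fingers": 1},
  ],
)

```text
clock: 6.25
eef_pos: [449.4, -140.2, 114.7]
eef_rot: [3.139, -0.007, 0.0]
wrist_force: [0.7, 0.3, -0.6]
finger_gap: 21.4
finger_force: 25.0
```

servo_tool(
  motion=[
    {"wx": 0,"wy": 0,"wz": 0,"dx": 0.15,"dy": 0.27,"dz": 0,"fingers": 1},
    {"wx": 0,"wy": 0,"wz": 0,"dx": 0.35,"dy": 0.6,"dz": 0,"fingers": 1},
    {"wx": 0,"wy": 0,"wz": 0,"dx": 0.46,"dy": 0.81,"dz": 0,"fingers": 1},
  ],
)

```text
clock: 6.55
eef_pos: [494.2, -222.1, 109.8]
eef_rot: [-3.142, 0.0, -0.0]
wrist_force: [-0.2, -0.8, -0.7]
finger_gap: 21.3
finger_force: 25.0
```

servo_tool(
  motion=[
    {"wx": 0,"wy": 0,"wz": 0,"dx": 0.23,"dy": 0.4,"dz": 0,"fingers": 1},
    {"wx": 0,"wy": 0,"wz": 0,"dx": 0.46,"dy": 0.81,"dz": 0,"fingers": 1},
    {"wx": 0,"wy": 0,"wz": 0,"dx": 0.46,"dy": 0.81,"dz": 0,"fingers": 1},
  ],
)

```text
clock: 6.85
eef_pos: [540.2, -305.1, 108.4]
eef_rot: [-3.141, 0.001, -0.003]
wrist_force: [-0.7, 0.7, -0.8]
finger_gap: 21.4
finger_force: 25.0
```

servo_tool(
  motion=[
    {"wx": 0,"wy": 0,"wz": 0,"dx": 0.23,"dy": 0.4,"dz": 0,"fingers": 1},
    {"wx": 0,"wy": 0,"wz": 0,"dx": 0.38,"dy": 0.65,"dz": 0,"fingers": 1},
    {"wx": 0,"wy": 0,"wz": 0,"dx": 0.46,"dy": 0.81,"dz": 0,"fingers": 1},
    {"wx": 0,"wy": 0,"wz": 0,"dx": 0.46,"dy": 0.81,"dz": 0,"fingers": 1},
    {"wx": 0,"wy": 0,"wz": 0,"dx": 0.46,"dy": 0.81,"dz": 0,"fingers": 1},
  ],
)

```text
clock: 7.35
eef_pos: [585.0, -381.8, 109.3]
eef_rot: [-3.14, 0.001, -0.0]
wrist_force: [0.2, 0.3, -0.4]
finger_gap: 21.4
finger_force: 25.0
```

```bash
cat > l.py <<'E'
import sys
from cell import *; from h import *
# python l.py name : fit the held lid with z from TCP, compare with canister
out=np.load("poses.npy",allow_pickle=True).item(); q=sys.argv[1]; k="canister"+q[3:]
st=read_state(); e=st["eef_pos"]; print(np.round(e,1),np.round(st["eef_rot"],3),st["finger_gap"],st["finger_force"],st["clock"])
cs={n:camera(n) for n in("scene","top")}
yaw=float(sys.argv[2]) if len(sys.argv)>2 else 0
x=np.array([e[0],e[1],e[2]-21,yaw])
for n,c in cs.items():
    b=proj(c,[x[:3]+[0,0,20]])[0]; d=[d for d in trace(q,c) if np.hypot(*(np.array(d["location"])-b))<30]
    print(n,np.round(b),[np.round(i["location"]) for i in d])
    im=cv2.resize(c["image"][:,:,::-1],None,fx=S,fy=S,interpolation=cv2.INTER_CUBIC)
    for w,y,col in((q,x,(0,255,0)),(k,out[k],(0,0,255))):
        for P in M[w][-2:]:
            r=(proj(c,place(P,y))+.5)*S-.5
            for half in (r[:len(r)//2],r[len(r)//2:]): cv2.polylines(im,[np.round(half).astype(np.int32)],True,col,1)
    b=(b*S).astype(int); cv2.imwrite(f"pics/l_{n}.png",cv2.copyMakeBorder(im,300,300,300,300,0)[b[1]:b[1]+600,b[0]+100:b[0]+500])
cv2.imwrite(f"pics/l_{q}_{int(st['clock']*100)}.png",cv2.hconcat([cv2.imread("pics/l_scene.png"),cv2.imread("pics/l_top.png")])); print(f"pics/l_{q}_{int(st['clock']*100)}.png")
E
python3 l.py lid_round_small
```

```text
[ 585.  -381.8  109.3] [-3.14e+00  1.00e-03 -0.00e+00] 21.41387242778257 24.999994039535522 7.35
scene [ 84. 269.] [array([ 86., 274.])]
top [430. 182.] []
pics/l_lid_round_small_735.png
```

View pics/l_lid_round_small_735.png

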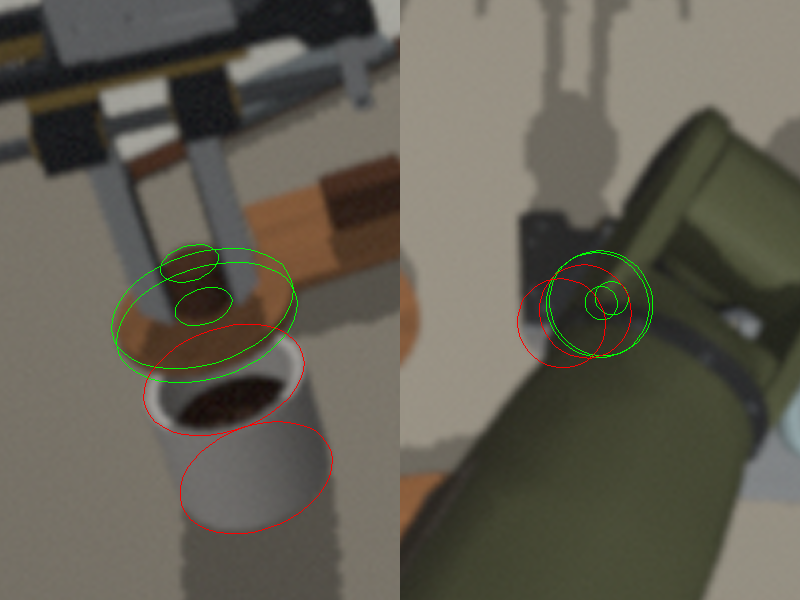

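The lid is held level, within about 2 mm of the prediction, and centred over the small canister (scene crop, rim around (225,380)). Lowering it.

servo_tool(
  motion=[
    {"wx": 0,"wy": 0,"wz": 0,"dx": 0,"dy": 0.01,"dz": 0.15,"fingers": 1},
    {"wx": 0,"wy": 0,"wz": 0,"dx": 0,"dy": 0.01,"dz": 0.25,"fingers": 1},
    {"wx": 0,"wy": 0,"wz": 0,"dx": 0,"dy": 0.01,"dz": 0.32,"fingers": 1},
    {"wx": 0,"wy": 0,"wz": 0,"dx": 0,"dy": 0.01,"dz": 0.35,"fingers": 1},
    {"wx": 0,"wy": 0,"wz": 0,"dx": 0,"dy": 0.01,"dz": 0.35,"fingers": 1},
    {"wx": 0,"wy": 0,"wz": 0,"dx": 0,"dy": 0.01,"dz": 0.35,"fingers": 1},
  ],
)

```text
clock: 8.15
eef_pos: [585.5, -383.7, 75.7]
eef_rot: [3.141, -0.0, -0.0]
wrist_force: [0.4, -0.2, -0.2]
finger_gap: 21.3
finger_force: 25.0
```

servo_tool(
  motion=[
    {"wx": 0,"wy": 0,"wz": 0,"dx": 0,"dy": 0,"dz": 0.01,"fingers": 1},
    {"wx": 0,"wy": 0,"wz": 0,"dx": 0,"dy": 0,"dz": 0.02,"fingers": 1},
    {"wx": 0,"wy": 0,"wz": 0,"dx": 0,"dy": 0,"dz": 0.02,"fingers": 1},
  ],
)

```text
clock: 8.45
eef_pos: [585.4, -383.6, 73.4]
eef_rot: [3.142, 0.0, -0.0]
wrist_force: [-0.8, 0.7, -0.7]
finger_gap: 21.3
finger_force: 25.0
```

servo_tool(
  motion=[
    {"wx": 0,"wy": 0,"wz": 0,"dx": 0,"dy": 0,"dz": 0,"fingers": -0.1},
    {"wx": 0,"wy": 0,"wz": 0,"dx": 0,"dy": 0,"dz": 0,"fingers": -0.1},
    {"wx": 0,"wy": 0,"wz": 0,"dx": 0,"dy": 0,"dz": 0,"fingers": -0.1},
    {"wx": 0,"wy": 0,"wz": 0,"dx": 0,"dy": 0,"dz": -0.2,"fingers": -0.1},
    {"wx": 0,"wy": 0,"wz": 0,"dx": 0,"dy": 0,"dz": -0.5,"fingers": -0.1},
    {"wx": 0,"wy": 0,"wz": 0,"dx": 0,"dy": 0,"dz": -0.6,"fingers": -0.1},
  ],
)

```text
clock: 9.05
eef_pos: [586.3, -384.2, 136.7]
eef_rot: [3.139, -0.003, -0.0]
wrist_force: [0.2, -0.7, 0.2]
finger_gap: 51.4
finger_force: 0.0
```

servo_tool(
  motion=[
    {"wx": 0,"wy": 0,"wz": 0,"dx": 0,"dy": -0.4,"dz": 0,"fingers": -0.1},
    {"wx": 0,"wy": 0,"wz": 0,"dx": 0,"dy": -0.8,"dz": 0,"fingers": -0.1},
    {"wx": 0,"wy": 0,"wz": 0,"dx": 0,"dy": -0.8,"dz": 0,"fingers": -0.1},
  ],
)

```text
clock: 9.35
eef_pos: [585.8, -299.6, 133.2]
eef_rot: [-3.141, 0.0, 0.003]
wrist_force: [0.8, -0.9, 0.7]
finger_gap: 51.8
finger_force: 0.0
```

servo_tool(
  motion=[
    {"wx": 0,"wy": 0,"wz": 0,"dx": 0,"dy": -0.4,"dz": 0,"fingers": -0.1},
    {"wx": 0,"wy": 0,"wz": 0,"dx": 0.03,"dy": -0.74,"dz": 0.3,"fingers": -0.1},
    {"wx": 0,"wy": 0,"wz": 0,"dx": 0.03,"dy": -0.74,"dz": 0.6,"fingers": -0.1},
    {"wx": 0,"wy": 0,"wz": 0,"dx": 0.03,"dy": -0.74,"dz": 0.6,"fingers": -0.1},
    {"wx": 0,"wy": 0,"wz": 0,"dx": 0.03,"dy": -0.74,"dz": 0.6,"fingers": -0.1},
  ],
)

```text
clock: 9.85
eef_pos: [588.5, -230.3, 73.8]
eef_rot: [-3.142, 0.0, -0.001]
wrist_force: [-0.5, 0.4, 0.7]
finger_gap: 51.4
finger_force: 0.0
```

```bash
cat > chk.py <<'E'
import sys
from cell import *; from h import *
out=np.load("poses.npy",allow_pickle=True).item()
c=camera("scene"); im=cv2.resize(c["image"][:,:,::-1],None,fx=S,fy=S,interpolation=cv2.INTER_CUBIC); t=[]
for q in sys.argv[1:]:
    k="canister"+q[3:]; x=out[k].copy(); 
    for w,y,col in((q,x+[0,0,52,0],(0,255,0)),(k,x,(0,0,255))):
        for P in M[w][-2:]:
            r=(proj(c,place(P,y))+.5)*S-.5
            for half in (r[:len(r)//2],r[len(r)//2:]): cv2.polylines(im,[np.round(half).astype(np.int32)],True,col,1)
    b=(proj(c,[x[:3]+[0,0,50]])[0]*S).astype(int); t.append(im[b[1]-200:b[1]+300,b[0]-200:b[0]+200])
    d=trace(q,c); d=[i for i in d if np.hypot(*(np.array(i["location"])-b/S))<20]
    if d: print(q,"fit",fit(q,[(c,d[0]["pixels"])],[x[0],x[1],52],(x[3],)))
f=f"pics/chk{c['shot']}.png"; im=cv2.hconcat(t); cv2.imwrite(f,cv2.resize(im,None,fx=min(1,800/im.shape[1]),fy=min(1,800/im.shape[1]))); print(f)
E
python3 chk.py lid_round_small
```

```text
lid_round_small fit (array([ 5.82869649e+02, -3.82814215e+02,  5.14229771e+01,  2.12962369e-01]), np.float64(0.058166022143349094))
pics/chk9.png
```

The small lid fits at (583,-383, z 51.4), so it is seated. Next is the large lid.

servo_tool(
  motion=[
    {"wx": 0,"wy": 0,"wz": 0,"dx": 0,"dy": 0,"dz": 0.3,"fingers": -0.1},
    {"wx": 0,"wy": 0,"wz": 0,"dx": 0,"dy": 0,"dz": 0.53,"fingers": -0.1},
    {"wx": 0,"wy": 0,"wz": 0,"dx": 0,"dy": 0,"dz": 0.53,"fingers": -0.1},
    {"wx": 0,"wy": 0,"wz": 0,"dx": 0,"dy": 0,"dz": 0.53,"fingers": 1},
    {"wx": 0,"wy": 0,"wz": 0,"dx": 0,"dy": 0,"dz": 0.53,"fingers": 1},
    {"wx": 0,"wy": 0,"wz": 0,"dx": 0,"dy": 0,"dz": 0.53,"fingers": 1},
    {"wx": 0,"wy": 0,"wz": 0,"dx": 0,"dy": 0,"dz": 0.53,"fingers": 1},
    {"wx": 0,"wy": 0,"wz": 0,"dx": 0,"dy": 0,"dz": 0.53,"fingers": 1},
    {"wx": 0,"wy": 0,"wz": 0,"dx": 0,"dy": 0,"dz": 0.53,"fingers": 1},
    {"wx": 0,"wy": 0,"wz": 0,"dx": 0,"dy": 0,"dz": 0.53,"fingers": 1},
  ],
  newtons=30,
)

```text
clock: 10.95
eef_pos: [588.6, -229.7, 21.0]
eef_rot: [3.141, -0.001, -0.0]
wrist_force: [-1.3, -0.4, 5.3]
finger_gap: 21.2
finger_force: 30.0
```

servo_tool(
  motion=[
    {"wx": 0,"wy": 0,"wz": 0,"dx": 0,"dy": 0,"dz": -0.2,"fingers": 1},
    {"wx": 0,"wy": 0,"wz": 0,"dx": 0,"dy": 0,"dz": -0.5,"fingers": 1},
    {"wx": 0,"wy": 0,"wz": 0,"dx": 0,"dy": 0,"dz": -1.0,"fingers": 1},
    {"wx": 0,"wy": 0,"wz": 0,"dx": 0,"dy": 0,"dz": -1.0,"fingers": 1},
  ],
)

```text
clock: 11.35
eef_pos: [590.8, -230.6, 127.1]
eef_rot: [3.138, -0.009, -0.0]
wrist_force: [0.3, -0.9, -0.7]
finger_gap: 21.3
finger_force: 30.0
```

servo_tool(
  motion=[
    {"wx": 0,"wy": 0,"wz": 0,"dx": -0.06,"dy": -0.25,"dz": -0.2,"fingers": 1},
    {"wx": 0,"wy": 0,"wz": 0,"dx": -0.16,"dy": -0.6,"dz": -0.3,"fingers": 1},
    {"wx": 0,"wy": 0,"wz": 0,"dx": -0.235,"dy": -0.885,"dz": -0.3,"fingers": 1},
  ],
)

```text
clock: 11.65
eef_pos: [564.9, -139.9, 151.5]
eef_rot: [3.141, -0.002, -0.0]
wrist_force: [0.3, 0.5, -0.5]
finger_gap: 21.3
finger_force: 30.0
```

servo_tool(
  motion=[
    {"wx": 0,"wy": 0,"wz": 0,"dx": -0.12,"dy": -0.45,"dz": 0,"fingers": 1},
    {"wx": 0,"wy": 0,"wz": 0,"dx": -0.235,"dy": -0.885,"dz": 0,"fingers": 1},
    {"wx": 0,"wy": 0,"wz": 0,"dx": -0.235,"dy": -0.885,"dz": 0,"fingers": 1},
  ],
)

```text
clock: 11.95
eef_pos: [540.3, -48.6, 150.3]
eef_rot: [-3.141, 0.001, 0.004]
wrist_force: [-0.1, -0.8, -0.5]
finger_gap: 21.5
finger_force: 30.0
```

servo_tool(
  motion=[
    {"wx": 0,"wy": 0,"wz": 0,"dx": -0.12,"dy": -0.45,"dz": 0,"fingers": 1},
    {"wx": 0,"wy": 0,"wz": 0,"dx": -0.235,"dy": -0.885,"dz": 0,"fingers": 1},
    {"wx": 0,"wy": 0,"wz": 0,"dx": -0.235,"dy": -0.885,"dz": 0,"fingers": 1},
  ],
)

```text
clock: 12.25
eef_pos: [517.0, 39.3, 150.2]
eef_rot: [-3.141, 0.001, 0.003]
wrist_force: [0.8, -0.8, -0.0]
finger_gap: 21.5
finger_force: 30.0
```

servo_tool(
  motion=[
    {"wx": 0,"wy": 0,"wz": 0,"dx": -0.12,"dy": -0.45,"dz": 0,"fingers": 1},
    {"wx": 0,"wy": 0,"wz": 0,"dx": -0.235,"dy": -0.885,"dz": 0,"fingers": 1},
    {"wx": 0,"wy": 0,"wz": 0,"dx": -0.235,"dy": -0.885,"dz": 0,"fingers": 1},
  ],
)

```text
clock: 12.55
eef_pos: [493.7, 127.4, 150.2]
eef_rot: [-3.141, 0.0, 0.003]
wrist_force: [-0.8, -0.8, -0.2]
finger_gap: 21.3
finger_force: 30.0
```

servo_tool(
  motion=[
    {"wx": 0,"wy": 0,"wz": 0,"dx": -0.12,"dy": -0.45,"dz": 0,"fingers": 1},
    {"wx": 0,"wy": 0,"wz": 0,"dx": -0.235,"dy": -0.885,"dz": 0,"fingers": 1},
    {"wx": 0,"wy": 0,"wz": 0,"dx": -0.235,"dy": -0.885,"dz": 0,"fingers": 1},
  ],
)

```text
clock: 12.85
eef_pos: [470.4, 215.6, 150.2]
eef_rot: [-3.141, 0.0, 0.003]
wrist_force: [0.6, -0.2, 0.1]
finger_gap: 21.4
finger_force: 30.0
```

servo_tool(
  motion=[
    {"wx": 0,"wy": 0,"wz": 0,"dx": -0.12,"dy": -0.45,"dz": 0,"fingers": 1},
    {"wx": 0,"wy": 0,"wz": 0,"dx": -0.19,"dy": -0.75,"dz": 0,"fingers": 1},
    {"wx": 0,"wy": 0,"wz": 0,"dx": -0.235,"dy": -0.885,"dz": 0,"fingers": 1},
    {"wx": 0,"wy": 0,"wz": 0,"dx": -0.235,"dy": -0.885,"dz": 0,"fingers": 1},
    {"wx": 0,"wy": 0,"wz": 0,"dx": -0.235,"dy": -0.885,"dz": 0,"fingers": 1},
    {"wx": 0,"wy": 0,"wz": 0,"dx": -0.235,"dy": -0.885,"dz": 0,"fingers": 1},
  ],
)

```text
clock: 13.45
eef_pos: [448.2, 300.1, 150.4]
eef_rot: [3.141, -0.0, -0.002]
wrist_force: [0.6, -0.4, -0.9]
finger_gap: 21.4
finger_force: 30.0
```

```bash
python3 l.py lid_round_large
```

```text
[448.2 300.1 150.4] [ 3.141e+00 -0.000e+00 -2.000e-03] 21.395899231860653 29.999793469905853 13.45
scene [385. 133.] [array([387., 136.])]
top [166. 236.] [array([174., 229.])]
pics/l_lid_round_large_1345.png
```

The large lid is held within about 1 mm of its target. Lowering.

servo_tool(
  motion=[
    {"wx": 0,"wy": 0,"wz": 0,"dx": 0,"dy": -0.01,"dz": 0.25,"fingers": 1},
    {"wx": 0,"wy": 0,"wz": 0,"dx": -0.01,"dy": -0.01,"dz": 0.5,"fingers": 1},
    {"wx": 0,"wy": 0,"wz": 0,"dx": -0.01,"dy": -0.01,"dz": 0.6,"fingers": 1},
    {"wx": 0,"wy": 0,"wz": 0,"dx": -0.01,"dy": -0.01,"dz": 0.7,"fingers": 1},
    {"wx": 0,"wy": 0,"wz": 0,"dx": -0.01,"dy": -0.01,"dz": 0.74,"fingers": 1},
    {"wx": 0,"wy": 0,"wz": 0,"dx": -0.01,"dy": -0.01,"dz": 0.76,"fingers": 1},
    {"wx": 0,"wy": 0,"wz": 0,"dx": -0.01,"dy": -0.01,"dz": 0.76,"fingers": 1},
    {"wx": 0,"wy": 0,"wz": 0,"dx": -0.01,"dy": -0.01,"dz": 0.76,"fingers": 1},
  ],
)

```text
clock: 14.45
eef_pos: [446.8, 302.6, 75.1]
eef_rot: [-3.141, -0.001, -0.0]
wrist_force: [-1.0, 1.0, -0.2]
finger_gap: 21.6
finger_force: 30.0
```

servo_tool(
  motion=[
    {"wx": 0,"wy": 0,"wz": 0,"dx": 0,"dy": 0.01,"dz": 0.01,"fingers": 1},
    {"wx": 0,"wy": 0,"wz": 0,"dx": 0,"dy": 0.01,"dz": 0.02,"fingers": 1},
    {"wx": 0,"wy": 0,"wz": 0,"dx": 0,"dy": 0.01,"dz": 0.02,"fingers": 1},
  ],
)

```text
clock: 14.75
eef_pos: [446.7, 301.4, 73.0]
eef_rot: [-3.141, -0.001, -0.0]
wrist_force: [-2.8, -1.6, 5.3]
finger_gap: 21.6
finger_force: 30.0
```

servo_tool(
  motion=[
    {"wx": 0,"wy": 0,"wz": 0,"dx": 0,"dy": 0,"dz": 0,"fingers": -0.1},
    {"wx": 0,"wy": 0,"wz": 0,"dx": 0,"dy": 0,"dz": 0,"fingers": -0.1},
    {"wx": 0,"wy": 0,"wz": 0,"dx": 0,"dy": 0,"dz": 0,"fingers": -0.1},
    {"wx": 0,"wy": 0,"wz": 0,"dx": 0,"dy": 0,"dz": -0.2,"fingers": -0.1},
    {"wx": 0,"wy": 0,"wz": 0,"dx": 0,"dy": 0,"dz": -0.5,"fingers": -0.1},
    {"wx": 0,"wy": 0,"wz": 0,"dx": 0,"dy": 0,"dz": -0.6,"fingers": -0.1},
    {"wx": 0,"wy": 0,"wz": 0,"dx": 0,"dy": 0,"dz": -0.6,"fingers": -0.1},
  ],
)

```text
clock: 15.45
eef_pos: [447.0, 301.8, 133.4]
eef_rot: [-3.14, -0.002, -0.0]
wrist_force: [-0.7, -0.6, -1.0]
finger_gap: 51.7
finger_force: 0.0
```

servo_tool(
  motion=[
    {"wx": 0,"wy": 0,"wz": 0,"dx": 0.4,"dy": -0.2,"dz": 0,"fingers": -0.1},
    {"wx": 0,"wy": 0,"wz": 0,"dx": 0.65,"dy": -0.34,"dz": 0,"fingers": -0.1},
    {"wx": 0,"wy": 0,"wz": 0,"dx": 0.65,"dy": -0.34,"dz": 0,"fingers": -0.1},
  ],
)

```text
clock: 15.75
eef_pos: [512.9, 336.0, 130.0]
eef_rot: [3.141, 0.002, -0.001]
wrist_force: [1.0, -0.5, -0.7]
finger_gap: 51.6
finger_force: 0.0
```

servo_tool(
  motion=[
    {"wx": 0,"wy": 0,"wz": 0.01,"dx": 0.4,"dy": -0.2,"dz": 0,"fingers": -0.1},
    {"wx": 0,"wy": 0,"wz": 0.01,"dx": 0.64,"dy": -0.34,"dz": 0.3,"fingers": -0.1},
    {"wx": 0,"wy": 0,"wz": 0.01,"dx": 0.64,"dy": -0.34,"dz": 0.6,"fingers": -0.1},
    {"wx": 0,"wy": 0,"wz": 0.01,"dx": 0.64,"dy": -0.34,"dz": 0.6,"fingers": -0.1},
    {"wx": 0,"wy": 0,"wz": 0.01,"dx": 0.64,"dy": -0.34,"dz": 0.6,"fingers": -0.1},
  ],
)

```text
clock: 16.25
eef_pos: [574.8, 369.1, 72.1]
eef_rot: [3.141, 0.001, -0.02]
wrist_force: [-1.2, -0.4, 1.6]
finger_gap: 51.9
finger_force: 0.0
```

```bash
python3 chk.py lid_round_large lid_round_small
```

```text
lid_round_large fit (array([4.47634369e+02, 2.99014512e+02, 5.37951280e+01, 1.66509888e-01]), np.float64(0.0517758129776712))
lid_round_small fit (array([ 567.00310841, -384.62619987,   35.81953195,    1.28874603]), np.float64(0.032514530101984906))
pics/chk12.png
```

View pics/chk12.png

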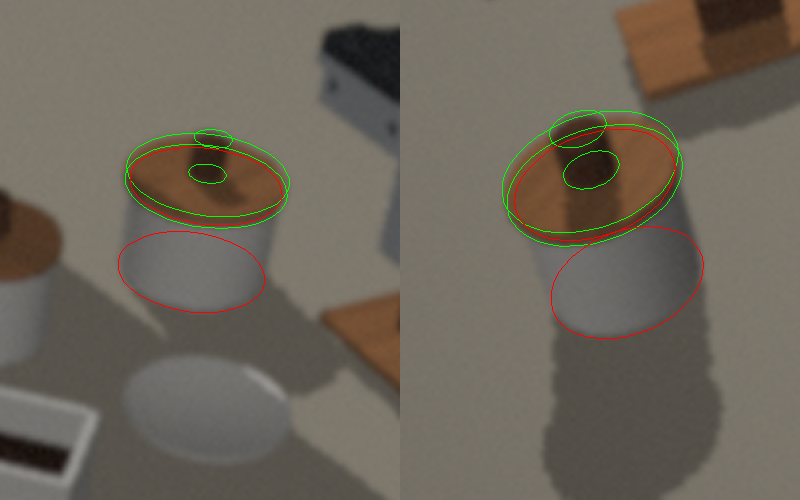

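Both lids sit home and level; their outlines match the seated model. Picking the square lid.

servo_tool(
  motion=[
    {"wx": 0,"wy": 0,"wz": 0,"dx": 0.01,"dy": 0,"dz": 0.3,"fingers": -0.1},
    {"wx": 0,"wy": 0,"wz": 0,"dx": 0.01,"dy": 0,"dz": 0.51,"fingers": -0.1},
    {"wx": 0,"wy": 0,"wz": 0,"dx": 0.01,"dy": 0,"dz": 0.51,"fingers": -0.1},
    {"wx": 0,"wy": 0,"wz": 0,"dx": 0.01,"dy": 0,"dz": 0.51,"fingers": 1},
    {"wx": 0,"wy": 0,"wz": 0,"dx": 0.01,"dy": 0,"dz": 0.51,"fingers": 1},
    {"wx": 0,"wy": 0,"wz": 0,"dx": 0.01,"dy": 0,"dz": 0.51,"fingers": 1},
    {"wx": 0,"wy": 0,"wz": 0,"dx": 0.01,"dy": 0,"dz": 0.51,"fingers": 1},
    {"wx": 0,"wy": 0,"wz": 0,"dx": 0.01,"dy": 0,"dz": 0.51,"fingers": 1},
    {"wx": 0,"wy": 0,"wz": 0,"dx": 0.01,"dy": 0,"dz": 0.51,"fingers": 1},
    {"wx": 0,"wy": 0,"wz": 0,"dx": 0.01,"dy": 0,"dz": 0.51,"fingers": 1},
  ],
  newtons=30,
)

```text
clock: 17.4
eef_pos: [576.8, 369.6, 22.3]
eef_rot: [-3.141, -0.001, -0.02]
wrist_force: [-2.1, -0.4, 6.0]
finger_gap: 21.9
finger_force: 30.0
```

servo_tool(
  motion=[
    {"wx": 0,"wy": 0,"wz": 0,"dx": 0,"dy": 0,"dz": -0.2,"fingers": 1},
    {"wx": 0,"wy": 0,"wz": 0,"dx": 0,"dy": 0,"dz": -0.5,"fingers": 1},
    {"wx": 0,"wy": 0,"wz": 0,"dx": 0,"dy": 0,"dz": -1.0,"fingers": 1},
    {"wx": 0,"wy": 0,"wz": 0,"dx": 0,"dy": 0,"dz": -1.0,"fingers": 1},
  ],
)

```text
clock: 17.8
eef_pos: [578.8, 370.7, 128.9]
eef_rot: [-3.136, -0.009, -0.02]
wrist_force: [-0.5, -0.9, -0.4]
finger_gap: 21.7
finger_force: 30.0
```

servo_tool(
  motion=[
    {"wx": 0,"wy": 0,"wz": 0,"dx": -0.09,"dy": 0.25,"dz": -0.2,"fingers": 1},
    {"wx": 0,"wy": 0,"wz": 0,"dx": -0.2,"dy": 0.6,"dz": -0.3,"fingers": 1},
    {"wx": 0,"wy": 0,"wz": 0,"dx": -0.32,"dy": 0.96,"dz": -0.3,"fingers": 1},
  ],
)

```text
clock: 18.1
eef_pos: [542.5, 273.4, 152.5]
eef_rot: [-3.141, -0.002, -0.02]
wrist_force: [1.0, -0.8, 0.1]
finger_gap: 21.6
finger_force: 30.0
```

servo_tool(
  motion=[
    {"wx": 0,"wy": 0,"wz": 0,"dx": -0.16,"dy": 0.48,"dz": 0,"fingers": 1},
    {"wx": 0,"wy": 0,"wz": 0,"dx": -0.32,"dy": 0.96,"dz": 0,"fingers": 1},
    {"wx": 0,"wy": 0,"wz": 0,"dx": -0.32,"dy": 0.96,"dz": 0,"fingers": 1},
  ],
)

```text
clock: 18.4
eef_pos: [507.1, 174.9, 151.3]
eef_rot: [3.141, 0.001, -0.023]
wrist_force: [0.9, 0.5, -0.6]
finger_gap: 21.6
finger_force: 30.0
```

servo_tool(
  motion=[
    {"wx": 0,"wy": 0,"wz": 0,"dx": -0.16,"dy": 0.48,"dz": 0,"fingers": 1},
    {"wx": 0,"wy": 0,"wz": 0,"dx": -0.32,"dy": 0.96,"dz": 0,"fingers": 1},
    {"wx": 0,"wy": 0,"wz": 0,"dx": -0.32,"dy": 0.96,"dz": 0,"fingers": 1},
  ],
)

```text
clock: 18.7
eef_pos: [473.6, 80.2, 151.4]
eef_rot: [3.141, 0.0, -0.023]
wrist_force: [-0.2, 0.0, -0.9]
finger_gap: 21.4
finger_force: 30.0
```

servo_tool(
  motion=[
    {"wx": 0,"wy": 0,"wz": -0.07,"dx": -0.16,"dy": 0.48,"dz": 0,"fingers": 1},
    {"wx": 0,"wy": 0,"wz": -0.13,"dx": -0.25,"dy": 0.75,"dz": 0,"fingers": 1},
    {"wx": 0,"wy": 0,"wz": -0.17,"dx": -0.33,"dy": 0.96,"dz": 0,"fingers": 1},
    {"wx": 0,"wy": 0,"wz": -0.17,"dx": -0.33,"dy": 0.96,"dz": 0,"fingers": 1},
    {"wx": 0,"wy": 0,"wz": -0.17,"dx": -0.33,"dy": 0.96,"dz": 0,"fingers": 1},
    {"wx": 0,"wy": 0,"wz": -0.17,"dx": -0.33,"dy": 0.96,"dz": 0,"fingers": 1},
    {"wx": 0,"wy": 0,"wz": -0.17,"dx": -0.33,"dy": 0.96,"dz": 0,"fingers": 1},
  ],
)

```text
clock: 19.4
eef_pos: [440.2, -11.1, 151.4]
eef_rot: [-3.141, 0.0, 0.32]
wrist_force: [0.1, 0.9, -1.1]
finger_gap: 21.8
finger_force: 30.0
```

```bash
python3 l.py lid_square .32
```

```text
[440.2 -11.1 151.4] [-3.141  0.     0.32 ] 21.80364315800182 29.99984622001648 19.4
scene [258. 159.] [array([260., 164.])]
top [290. 238.] [array([286., 256.])]
pics/l_lid_square_1939.png
```

View pics/l_lid_square_1939.png

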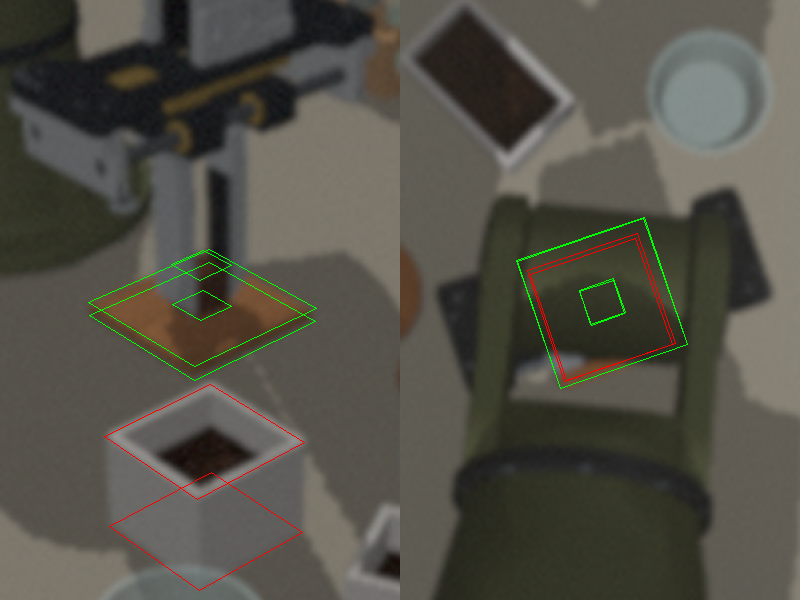

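The lid is aligned with the square canister in angle and position. Lowering: it was gripped at about 22 mm, so it should seat at about 74 mm.

servo_tool(
  motion=[
    {"wx": 0,"wy": 0,"wz": 0,"dx": 0,"dy": 0,"dz": 0.25,"fingers": 1},
    {"wx": 0,"wy": 0,"wz": 0,"dx": 0,"dy": 0,"dz": 0.5,"fingers": 1},
    {"wx": 0,"wy": 0,"wz": 0,"dx": 0,"dy": 0,"dz": 0.6,"fingers": 1},
    {"wx": 0,"wy": 0,"wz": 0,"dx": 0,"dy": 0,"dz": 0.7,"fingers": 1},
    {"wx": 0,"wy": 0,"wz": 0,"dx": 0,"dy": 0,"dz": 0.74,"fingers": 1},
    {"wx": 0,"wy": 0,"wz": 0,"dx": 0,"dy": 0,"dz": 0.76,"fingers": 1},
    {"wx": 0,"wy": 0,"wz": 0,"dx": 0,"dy": 0,"dz": 0.76,"fingers": 1},
    {"wx": 0,"wy": 0,"wz": 0,"dx": 0,"dy": 0,"dz": 0.76,"fingers": 1},
  ],
)

```text
clock: 20.4
eef_pos: [440.1, -11.9, 76.0]
eef_rot: [3.141, -0.001, 0.32]
wrist_force: [0.3, -0.5, -0.0]
finger_gap: 21.7
finger_force: 30.0
```

servo_tool(
  motion=[
    {"wx": 0,"wy": 0,"wz": 0,"dx": 0,"dy": 0,"dz": 0.01,"fingers": 1},
    {"wx": 0,"wy": 0,"wz": 0,"dx": 0,"dy": 0,"dz": 0.02,"fingers": 1},
    {"wx": 0,"wy": 0,"wz": 0,"dx": 0,"dy": 0,"dz": 0.02,"fingers": 1},
  ],
)

```text
clock: 20.7
eef_pos: [440.1, -12.0, 74.3]
eef_rot: [3.141, -0.001, 0.32]
wrist_force: [-4.9, -1.0, 10.7]
finger_gap: 21.4
finger_force: 30.0
```

servo_tool(
  motion=[
    {"wx": 0,"wy": 0,"wz": 0,"dx": 0,"dy": 0,"dz": 0,"fingers": -0.1},
    {"wx": 0,"wy": 0,"wz": 0,"dx": 0,"dy": 0,"dz": 0,"fingers": -0.1},
    {"wx": 0,"wy": 0,"wz": 0,"dx": 0,"dy": 0,"dz": 0,"fingers": -0.1},
    {"wx": 0,"wy": 0,"wz": 0,"dx": 0,"dy": 0,"dz": -0.2,"fingers": -0.1},
    {"wx": 0,"wy": 0,"wz": 0,"dx": 0,"dy": 0,"dz": -0.5,"fingers": -0.1},
    {"wx": 0,"wy": 0,"wz": 0,"dx": 0,"dy": 0,"dz": -0.6,"fingers": -0.1},
    {"wx": 0,"wy": 0,"wz": 0,"dx": 0,"dy": 0,"dz": -0.6,"fingers": -0.1},
  ],
)

```text
clock: 21.4
eef_pos: [440.4, -12.0, 134.3]
eef_rot: [3.141, -0.002, 0.32]
wrist_force: [0.4, 0.2, -0.4]
finger_gap: 51.9
finger_force: 0.0
```

servo_tool(
  motion=[
    {"wx": 0,"wy": 0,"wz": 0,"dx": -0.15,"dy": 0.47,"dz": 0,"fingers": -0.1},
    {"wx": 0,"wy": 0,"wz": 0,"dx": -0.29,"dy": 0.94,"dz": 0,"fingers": -0.1},
    {"wx": 0,"wy": 0,"wz": 0,"dx": -0.29,"dy": 0.94,"dz": 0,"fingers": -0.1},
  ],
)

```text
clock: 21.7
eef_pos: [441.2, -114.2, 132.0]
eef_rot: [-3.141, 0.001, 0.315]
wrist_force: [0.7, 0.0, 0.6]
finger_gap: 51.6
finger_force: 0.0
```

servo_tool(
  motion=[
    {"wx": 0,"wy": 0,"wz": 0,"dx": -0.15,"dy": 0.47,"dz": 0,"fingers": -0.1},
    {"wx": 0,"wy": 0,"wz": 0,"dx": -0.29,"dy": 0.94,"dz": 0,"fingers": -0.1},
    {"wx": 0,"wy": 0,"wz": 0,"dx": -0.29,"dy": 0.94,"dz": 0,"fingers": -0.1},
  ],
)

```text
clock: 22.0
eef_pos: [443.3, -212.1, 131.9]
eef_rot: [-3.141, 0.001, 0.316]
wrist_force: [-0.1, 0.1, -0.3]
finger_gap: 51.7
finger_force: 0.0
```

servo_tool(
  motion=[
    {"wx": 0,"wy": 0,"wz": -0.07,"dx": -0.15,"dy": 0.47,"dz": 0,"fingers": -0.1},
    {"wx": 0,"wy": 0,"wz": -0.14,"dx": -0.3,"dy": 0.94,"dz": 0,"fingers": -0.1},
    {"wx": 0,"wy": 0,"wz": -0.21,"dx": -0.3,"dy": 0.94,"dz": 0,"fingers": -0.1},
    {"wx": 0,"wy": 0,"wz": -0.28,"dx": -0.3,"dy": 0.94,"dz": 0,"fingers": -0.1},
    {"wx": 0,"wy": 0,"wz": -0.35,"dx": -0.3,"dy": 0.94,"dz": 0,"fingers": -0.1},
    {"wx": 0,"wy": 0,"wz": -0.42,"dx": -0.3,"dy": 0.94,"dz": 0,"fingers": -0.1},
    {"wx": 0,"wy": 0,"wz": -0.49,"dx": -0.3,"dy": 0.94,"dz": 0,"fingers": -0.1},
    {"wx": 0,"wy": 0,"wz": -0.56,"dx": -0.3,"dy": 0.94,"dz": 0,"fingers": -0.1},
    {"wx": 0,"wy": 0,"wz": -0.62,"dx": -0.3,"dy": 0.94,"dz": 0,"fingers": -0.1},
    {"wx": 0,"wy": 0,"wz": -0.665,"dx": -0.3,"dy": 0.94,"dz": 0,"fingers": -0.1},
  ],
)

```text
clock: 23.0
eef_pos: [444.9, -306.0, 132.0]
eef_rot: [-3.14, -0.001, 1.655]
wrist_force: [0.1, 0.1, 0.1]
finger_gap: 51.8
finger_force: 0.0
```

servo_tool(
  motion=[
    {"wx": 0,"wy": 0,"wz": 0,"dx": 0,"dy": 0,"dz": 0.3,"fingers": -0.1},
    {"wx": 0,"wy": 0,"wz": 0,"dx": 0,"dy": 0,"dz": 0.6,"fingers": -0.1},
    {"wx": 0,"wy": 0,"wz": 0,"dx": 0,"dy": 0,"dz": 0.6,"fingers": -0.1},
  ],
)

```text
clock: 23.3
eef_pos: [443.3, -304.8, 69.1]
eef_rot: [-3.136, -0.005, 1.65]
wrist_force: [0.1, 0.5, 0.1]
finger_gap: 51.3
finger_force: 0.0
```

```bash
python3 chk.py lid_square; python3 - <<'E'
from cell import *; from h import *
c=camera("scene"); d=trace("lid_oblong",c); print([(i["location"],i["conf"]) for i in d])
print(read_state()["joints"])
E
```

```text
lid_square fit (array([ 4.39994555e+02, -1.34517272e+01,  5.31184784e+01,  3.08331736e-01]), np.float64(0.0852489244007375))
pics/chk15.png
[([126.2, 245.2], 0.96), ([324.7, 189.3], 0.73)]
[-6.71496660e-01  4.24777410e-01  1.67849055e+00  8.46977509e-05
  1.03680931e+00 -7.50794392e-01]
```

servo_tool(
  motion=[
    {"wx": 0,"wy": 0,"wz": 0,"dx": 0,"dy": 0,"dz": 0.3,"fingers": -0.1},
    {"wx": 0,"wy": 0,"wz": 0,"dx": 0,"dy": 0,"dz": 0.5,"fingers": -0.1},
    {"wx": 0,"wy": 0,"wz": 0,"dx": 0,"dy": 0,"dz": 0.5,"fingers": -0.1},
    {"wx": 0,"wy": 0,"wz": 0,"dx": 0,"dy": 0,"dz": 0.5,"fingers": 1},
    {"wx": 0,"wy": 0,"wz": 0,"dx": 0,"dy": 0,"dz": 0.5,"fingers": 1},
    {"wx": 0,"wy": 0,"wz": 0,"dx": 0,"dy": 0,"dz": 0.5,"fingers": 1},
    {"wx": 0,"wy": 0,"wz": 0,"dx": 0,"dy": 0,"dz": 0.5,"fingers": 1},
    {"wx": 0,"wy": 0,"wz": 0,"dx": 0,"dy": 0,"dz": 0.5,"fingers": 1},
    {"wx": 0,"wy": 0,"wz": 0,"dx": 0,"dy": 0,"dz": 0.5,"fingers": 1},
    {"wx": 0,"wy": 0,"wz": 0,"dx": 0,"dy": 0,"dz": 0.5,"fingers": 1},
  ],
  newtons=30,
)

```text
clock: 24.5
eef_pos: [445.2, -307.5, 24.1]
eef_rot: [3.141, 0.001, 1.65]
wrist_force: [-0.7, -0.0, 6.2]
finger_gap: 19.9
finger_force: 30.0
```

servo_tool(
  motion=[
    {"wx": 0,"wy": 0,"wz": 0,"dx": 0,"dy": 0,"dz": -0.2,"fingers": 1},
    {"wx": 0,"wy": 0,"wz": 0,"dx": 0,"dy": 0,"dz": -0.5,"fingers": 1},
    {"wx": 0,"wy": 0,"wz": 0,"dx": 0,"dy": 0,"dz": -1.0,"fingers": 1},
    {"wx": 0,"wy": 0,"wz": 0,"dx": 0,"dy": 0,"dz": -1.0,"fingers": 1},
    {"wx": 0,"wy": 0,"wz": 0,"dx": 0,"dy": 0,"dz": -1.0,"fingers": 1},
  ],
)

```text
clock: 25.0
eef_pos: [445.1, -307.4, 124.0]
eef_rot: [3.14, 0.001, 1.65]
wrist_force: [0.5, 0.4, -1.6]
finger_gap: 19.8
finger_force: 30.0
```

servo_tool(
  motion=[
    {"wx": 0,"wy": 0,"wz": 0,"dx": 0.25,"dy": 0.12,"dz": -0.2,"fingers": 1},
    {"wx": 0,"wy": 0,"wz": 0,"dx": 0.6,"dy": 0.3,"dz": -0.3,"fingers": 1},
    {"wx": 0,"wy": 0,"wz": 0,"dx": 0.9,"dy": 0.445,"dz": -0.3,"fingers": 1},
  ],
)

```text
clock: 25.3
eef_pos: [482.5, -212.8, 153.2]
eef_rot: [-3.141, -0.0, 1.649]
wrist_force: [0.7, 0.8, -0.2]
finger_gap: 19.6
finger_force: 30.0
```

servo_tool(
  motion=[
    {"wx": 0,"wy": 0,"wz": 0,"dx": 0.45,"dy": 0.22,"dz": 0,"fingers": 1},
    {"wx": 0,"wy": 0,"wz": 0,"dx": 0.9,"dy": 0.445,"dz": 0,"fingers": 1},
    {"wx": 0,"wy": 0,"wz": 0,"dx": 0.9,"dy": 0.445,"dz": 0,"fingers": 1},
  ],
)

```text
clock: 25.6
eef_pos: [520.1, -116.1, 151.7]
eef_rot: [-3.139, -0.002, 1.655]
wrist_force: [0.4, -0.6, -1.1]
finger_gap: 19.8
finger_force: 30.0
```

servo_tool(
  motion=[
    {"wx": 0,"wy": 0,"wz": 0,"dx": 0.45,"dy": 0.22,"dz": 0,"fingers": 1},
    {"wx": 0,"wy": 0,"wz": 0,"dx": 0.9,"dy": 0.445,"dz": 0,"fingers": 1},
    {"wx": 0,"wy": 0,"wz": 0,"dx": 0.9,"dy": 0.445,"dz": 0,"fingers": 1},
  ],
)

```text
clock: 25.9
eef_pos: [557.2, -23.7, 151.7]
eef_rot: [-3.139, -0.001, 1.654]
wrist_force: [-0.9, -0.8, -0.5]
finger_gap: 20.1
finger_force: 30.0
```

servo_tool(
  motion=[
    {"wx": 0,"wy": 0,"wz": 0.07,"dx": 0.4,"dy": 0.2,"dz": 0,"fingers": 1},
    {"wx": 0,"wy": 0,"wz": 0.14,"dx": 0.8,"dy": 0.4,"dz": 0,"fingers": 1},
    {"wx": 0,"wy": 0,"wz": 0.21,"dx": 0.9,"dy": 0.445,"dz": 0,"fingers": 1},
    {"wx": 0,"wy": 0,"wz": 0.28,"dx": 0.9,"dy": 0.445,"dz": 0,"fingers": 1},
    {"wx": 0,"wy": 0,"wz": 0.35,"dx": 0.9,"dy": 0.445,"dz": 0,"fingers": 1},
    {"wx": 0,"wy": 0,"wz": 0.4,"dx": 0.9,"dy": 0.445,"dz": 0,"fingers": 1},
    {"wx": 0,"wy": 0,"wz": 0.445,"dx": 0.9,"dy": 0.445,"dz": 0,"fingers": 1},
    {"wx": 0,"wy": 0,"wz": 0.445,"dx": 0.9,"dy": 0.445,"dz": 0,"fingers": 1},
    {"wx": 0,"wy": 0,"wz": 0.445,"dx": 0.9,"dy": 0.445,"dz": 0,"fingers": 1},
  ],
)

```text
clock: 26.8
eef_pos: [593.6, 65.0, 152.4]
eef_rot: [-3.141, 0.001, 0.762]
wrist_force: [-0.0, 0.0, -0.5]
finger_gap: 20.0
finger_force: 30.0
```

```bash
sed -i 's/e\[2\]-21/e[2]-(24 if "oblong" in q else 21)/' l.py; python3 l.py lid_oblong .76
```

```text
[593.6  65.  152.4] [-3.141e+00  1.000e-03  7.620e-01] 20.048513270288616 29.99986320734024 26.8
scene [327. 189.] [array([331., 195.])]
top [259. 177.] [array([267., 182.])]
pics/l_lid_oblong_2680.png
```

View pics/l_lid_oblong_2680.png

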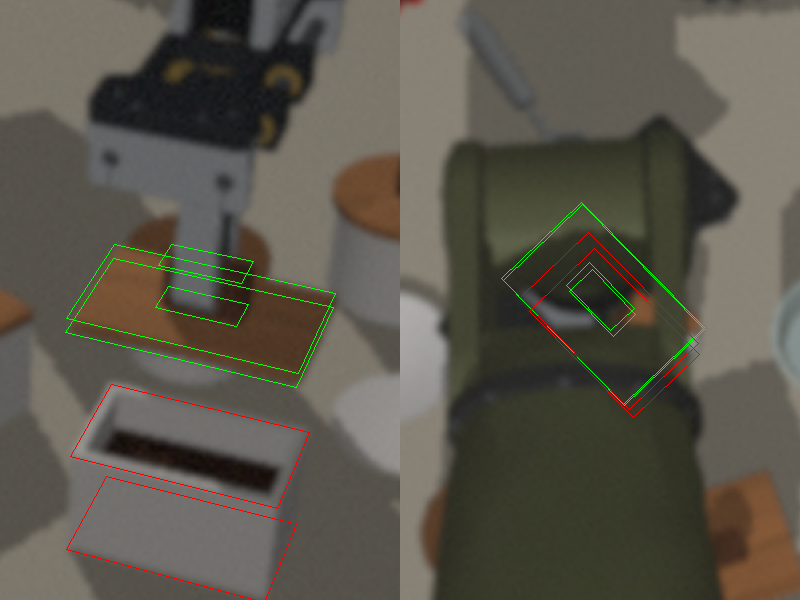

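The oblong lid lines up with its canister in both angle and position. Lowering: it was gripped at about 24 mm, so it should seat at about 76 mm.

servo_tool(
  motion=[
    {"wx": 0,"wy": 0,"wz": 0,"dx": 0,"dy": 0,"dz": 0.25,"fingers": 1},
    {"wx": 0,"wy": 0,"wz": 0,"dx": 0,"dy": 0,"dz": 0.5,"fingers": 1},
    {"wx": 0,"wy": 0,"wz": 0,"dx": 0,"dy": 0,"dz": 0.6,"fingers": 1},
    {"wx": 0,"wy": 0,"wz": 0,"dx": 0,"dy": 0,"dz": 0.68,"fingers": 1},
    {"wx": 0,"wy": 0,"wz": 0,"dx": 0,"dy": 0,"dz": 0.72,"fingers": 1},
    {"wx": 0,"wy": 0,"wz": 0,"dx": 0,"dy": 0,"dz": 0.74,"fingers": 1},
    {"wx": 0,"wy": 0,"wz": 0,"dx": 0,"dy": 0,"dz": 0.75,"fingers": 1},
    {"wx": 0,"wy": 0,"wz": 0,"dx": 0,"dy": 0,"dz": 0.75,"fingers": 1},
  ],
)

```text
clock: 27.8
eef_pos: [594.2, 65.7, 79.0]
eef_rot: [3.141, -0.001, 0.76]
wrist_force: [0.5, -0.0, -1.6]
finger_gap: 19.4
finger_force: 30.0
```

servo_tool(
  motion=[
    {"wx": 0,"wy": 0,"wz": 0,"dx": 0,"dy": 0,"dz": 0.01,"fingers": 1},
    {"wx": 0,"wy": 0,"wz": 0,"dx": 0,"dy": 0,"dz": 0.01,"fingers": 1},
  ],
)

```text
clock: 28.0
eef_pos: [594.0, 65.6, 77.6]
eef_rot: [3.141, -0.0, 0.76]
wrist_force: [0.2, 0.1, -0.1]
finger_gap: 19.6
finger_force: 30.0
```

servo_tool(
  motion=[
    {"wx": 0,"wy": 0,"wz": 0,"dx": 0,"dy": 0,"dz": 0.01,"fingers": 1},
    {"wx": 0,"wy": 0,"wz": 0,"dx": 0,"dy": 0,"dz": 0.02,"fingers": 1},
    {"wx": 0,"wy": 0,"wz": 0,"dx": 0,"dy": 0,"dz": 0.02,"fingers": 1},
  ],
)

```text
clock: 28.3
eef_pos: [594.1, 65.6, 76.1]
eef_rot: [3.141, -0.0, 0.76]
wrist_force: [-2.4, -1.5, 6.7]
finger_gap: 19.7
finger_force: 30.0
```

servo_tool(
  motion=[
    {"wx": 0,"wy": 0,"wz": 0,"dx": 0,"dy": 0,"dz": 0,"fingers": -0.1},
    {"wx": 0,"wy": 0,"wz": 0,"dx": 0,"dy": 0,"dz": 0,"fingers": -0.1},
    {"wx": 0,"wy": 0,"wz": 0,"dx": 0,"dy": 0,"dz": 0,"fingers": -0.1},
    {"wx": 0,"wy": 0,"wz": 0,"dx": 0,"dy": 0,"dz": -0.2,"fingers": -0.1},
    {"wx": 0,"wy": 0,"wz": 0,"dx": 0,"dy": 0,"dz": -0.5,"fingers": -0.1},
    {"wx": 0,"wy": 0,"wz": 0,"dx": 0,"dy": 0,"dz": -1.0,"fingers": -0.1},
    {"wx": 0,"wy": 0,"wz": 0,"dx": 0,"dy": 0,"dz": -1.0,"fingers": -0.1},
  ],
)

```text
clock: 29.0
eef_pos: [596.3, 65.8, 182.1]
eef_rot: [3.135, -0.008, 0.76]
wrist_force: [-0.0, 0.2, -0.5]
finger_gap: 51.4
finger_force: 0.0
```

servo_tool(
  motion=[
    {"wx": 0,"wy": 0,"wz": 0,"dx": 0,"dy": 0,"dz": -0.5,"fingers": -0.1},
    {"wx": 0,"wy": 0,"wz": 0,"dx": 0,"dy": 0,"dz": -1.0,"fingers": -0.1},
    {"wx": 0,"wy": 0,"wz": 0,"dx": 0,"dy": 0,"dz": -1.0,"fingers": -0.1},
    {"wx": 0,"wy": 0,"wz": 0,"dx": 0,"dy": 0,"dz": -1.0,"fingers": -0.1},
  ],
)

```text
clock: 29.4
eef_pos: [594.2, 65.6, 275.8]
eef_rot: [3.141, -0.001, 0.76]
wrist_force: [-1.1, 0.6, -0.5]
finger_gap: 51.8
finger_force: 0.0
```

```bash
python3 chk.py lid_square lid_oblong lid_round_large lid_round_small
```

```text
lid_square fit (array([ 4.43060407e+02, -1.47491847e+01,  5.54029446e+01,  3.26685495e-01]), np.float64(0.06348916484051614))
lid_oblong fit (array([588.61442884,  70.90960024,  44.43162702,   0.75792405]), np.float64(0.04217099354176468))
lid_round_large fit (array([4.45301251e+02, 3.01626754e+02, 5.25108911e+01, 1.21896835e-01]), np.float64(0.06521227340500668))
lid_round_small fit (array([ 562.87426938, -384.9829147 ,   32.72506118,    1.55397071]), np.float64(0.04639118457300273))
pics/chk19.png
```

View pics/chk19.png

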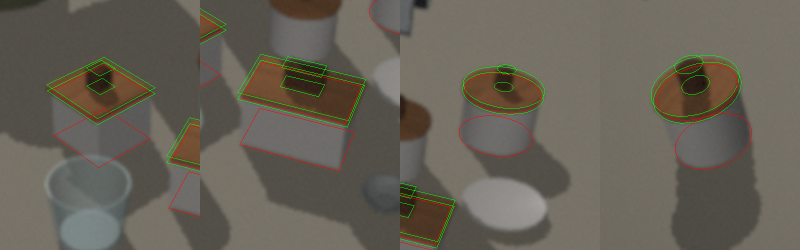

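All four look seated. The small lid's single-view height is ambiguous along the ray, so I confirm it with both views.

```bash
python3 - <<'E'
from cell import *; from h import *
o=np.load("poses.npy",allow_pickle=True).item(); cs=[camera("scene"),camera("top")]
for q in("lid_round_small","lid_round_large"):
    x=o["canister"+q[3:]]; v=[]
    for c in cs:
        b=proj(c,[x[:3]+[0,0,68]])[0]; v+=[(c,d["pixels"]) for d in trace(q,c) if np.hypot(*(d["location"]-b))<15][:1]
    print(q,len(v),np.round(x,1),[np.round(i,2) for i in fit(q,v,[x[0],x[1],52])])
E
```

```text
lid_round_small 2 [ 5.853e+02 -3.826e+02  3.000e+00  1.000e-01] [array([ 5.8563e+02, -3.8341e+02,  5.3850e+01,  9.0000e-02]), np.float64(0.06)]
lid_round_large 2 [4.474e+02 3.010e+02 2.100e+00 1.000e-01] [array([4.4629e+02, 2.9950e+02, 5.4060e+01, 3.0000e-02]), np.float64(0.06)]
```

Relative heights are 51–52 mm and both lids are centred within 2 mm.

```bash
python3 -c "
from cell import *
print(sign_off())"
```

```text
the job is handed in; nothing more can be done
None
```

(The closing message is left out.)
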